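# Run the nozzle cassette through the UV chamber

### The job

Put the eight-nozzle dispenser cassette through a UV cycle: raise the white chamber's lid by its black handle past its balance point, until its gas struts hold it fully open on their own, and set the cassette down nozzles up in the cradle inside, flat on the rails between the four corner guides. Then let go of it, bring the lid fully down again and press the green start button right in. Leave the white well plate where it lies.

Things in the scene. Friction and masses are not known exactly. Their poses are not given: they have to be found in the camera images.
- lid (a joint): Angle of the chamber's lid, rad: 0 shut, 1.65 fully open (5 degrees back past upright). Lid 0.8 kg, damped. Its weight keeps it shut; two gas struts carry it. Lifting the handle slowly takes about 3 N at first, nothing at the balance point at about 0.65; beyond that the struts raise it to 1.65 by themselves. Closing takes about 3 N until it is below the balance; then it sinks shut in 1 to 2 s.
- hinge (a point): Middle of the lid's hinge axis (along y), 90 mm above the bench, on the far side of the white chamber, 90 mm behind its centre. Frame of the fixed chamber: x to its rear, away from the robot, y left, z up; turned by up to 0.2 rad. Chamber 200 mm deep, 210 wide, rim 85 high, lid top 108 high when shut, inside 184 x 194 mm; grey console 71 mm wide, 85 high on its right (-y) side.
- lid_handle (a point): Grip point of the lid's black handle: a tab 24 mm wide (y), 14 thick, 50 mm out from the middle of the lid's front edge; this point is 30 mm out from that edge. It moves with the lid 225 mm from the hinge: shut, 225 mm in front of it and 6.5 mm above it; open, it points up, 314 mm over the bench. Frame turns with the lid, y stays along the hinge. Pinched across y, it can turn in the fingers.
- cradle (a point): Centre of the cradle inside, on top of its two steel rails, 24 mm over the bench; axes as the chamber's. Rails run along x, 42 mm to either side. Four black corner guides, 14 mm above the rails, bound a pocket 44 mm (x) by 126 mm (y) centred here; its long sides are open over 90 mm for fingers. Chamber floor 11 mm under the rail tops. The struts lie within 20 mm of the side walls.
- cassette_mid (a point): Centre of the dispenser cassette, 13 mm above its underside: a black bar 110 mm long (its y), 32 mm wide (its x: grip these sides), frame 26 mm high, eight small white nozzles on top (34 mm in all), blue stripe on one side, 0.1 to 0.17 kg. z is up through the nozzles. It lies on the bench left or right of the chamber, turned by up to 0.4 rad. Either end may face either way in the cradle.
- start (a joint): Travel of the start button, m: 0 = out, 0.006 = right in; a spring returns it. It takes 1.5 N to start and 5 N to push right in.
- start_top (a point): Centre of the top of the round green start button (26 mm across), on top of the front part of the grey console, at the chamber's right-hand front. It is pressed straight down. The top moves with the button.
- well_plate: White 96-well plate, 85 x 128 mm, 31 mm high, loose, lying on the bench on the other side of the chamber from the cassette; origin at the centre of its underside, z up. It is not part of the work.

How it is judged:
By the outcome, as a careful person would: the job done as asked, in the order asked, and still so for the second after the job is handed in, with the robot touching nothing.
It also fails if it takes over 66 s, if anything falls off the work surface, if the arm or the gripper's body presses on something with over 40 N, if the wrist force passes 120 N, or if a joint passes its speed limit or range.

### The arm

A 6-joint arm with a two-finger parallel gripper is mounted at the origin on a cart in front of the work surface, level with it; the furniture and walls round the work are solid. World frame = base frame: x ahead of the robot, y to its left, z up, the work surface at z = 0. Lengths are in m, angles in rad, forces in N, time in s.
With the tool pointing down it reaches from about 0.3 to 0.875 m from the base axis. Payload 6.4 kg.
Tool frame: the origin (TCP) lies at the centre of the arm's flange, where the gripper is bolted on; the fingertips stand 173 mm ahead of it and the grasp point (between the pads) lies ctrl.grip_point_offset ahead of it (ctrl.grip_point_offset is the distance from the TCP to the grasp point, in m); z points along the fingers, y is the direction in which the jaws open and shut (so a half turn about z gives the same grasp; the last joint's range is limited). The gripper opens to 85 mm and grips with 20 to 120 N. Pads are 22 mm wide; open, the fingers measure 114 mm over their backs; the gripper's body (76 mm by 85 mm) begins 54 mm behind the grasp point. The pads swing forward as they close: fully open they stand 13 mm farther back than shut.
Start: joints at [-1.324, 0.181, 1.607, -0, 1.354, -0.206], TCP at [0.252, -0.517, 0.405] pointing down, gripper open.
Joint ranges: [-2.99, 2.99], [-0.89, 2.07], [0.3, 2.58], [-1.14, 4.28], [0, 2.63], [-3.12, 3.12]. Speed limits (rad/s): [2.57, 2.57, 3.01, 3.14, 3.14, 3.14].

### API

Orientations are given as a unit quaternion [w, x, y, z].
In Python, from bench import ctrl, cams, boxes_of, landmark_of gives the robot as it stands.
- The arm moves only by the shell command python3 -m handwheel 'ROWS'. ROWS is JSON, a list of rows, each an object with "offset": the shift along the tool's x, y, z in m, a list of three; "spin": the turn about the tool's z in degrees; "grip": the opening, from 0 (shut) to 1 (fully open). A call has 1 to 20 rows; each row is the pose to reach, as a shift and turn from the pose commanded when the call began, along the tool's axes at that moment; what a row does not reach only later rows make up. A row lasts 1/8 s, in which the tool goes at most 62.5 mm and 10.7 degrees, less where a joint would pass 70% of its speed; a pose out of reach is approached as far as the arm can. A call with a gripper value outside its range is refused whole. The fingers move at their own pace and stop on an object; the grip force is fixed at half the most. Time passes only in rows, so rows that repeat a pose let the fingers close. It gives the time, the measured TCP pose, the force and the opening at its end, in the units of the state.
- ctrl.get_obs(): the state, without advancing time (a new reading comes with each control period).
- cams.camera(name): name is "side" or "top"; returns a dict with "color" (420x560x3 uint8, red, green, blue), "camera_matrix" (3x3 intrinsics, pixels), "view" (4x4, takes a point from world to camera coordinates). Camera axes: x right, y up, looking along -z (the intrinsics and any distortion apply to the point x, -y, -z); pixel columns grow to the right and rows downward; lengths in m; the calibration is good to about 2 mm. A picture is of the moment at which its call begins. There is no depth.
- ctrl.hand_in(): hands the job in, once; it reports no verdict.
Trained networks look in a picture, given as the dict that the camera call returned (one of the last four; its "shot" number tells which), for a name from the list of things; names that differ only in an ending like _2 or _b are one class to them, and where a whole thing is asked for, a point or a joint stands for the part that bears it (a point fixed in the world has none). Each returns a list of dicts, best first, with "confidence" (0 to 1); they miss things now and then, are a little off and sometimes report something else, mostly with a low value. They report only what shows in the picture. A call takes as long as a camera call.
- boxes_of(picture, thing): "uv" ([column, row] in pixels, amid what is visible of it).
- landmark_of(picture, thing): "uv" ([column, row] in pixels: a listed point, or the origin of a listed thing).
The state is a dict: "time_s": time; "q": joint angles; "dq": joint speeds; "joint_efforts": joint torques, N m; "eef_pos": TCP position; "eef_rot": TCP orientation; "wrist_force": force on the tool from outside, world axes, zero at the start; "torque": the same for the moment, N m; "opening": opening from 0.0 (shut) to 1.0 (fully open).
Only numpy, scipy, OpenCV 4.12 (cv2) and the standard library are available. Lean on these libraries where they do the work, as an engineer would, in place of code of your own. Each camera call takes 0.05 s, during which the arm holds its last target.

## Working session

There is one attempt and no reset: what is moved stays moved. The work goes in short steps, Python scripts to look and compute and a shell command to move; the robot and the scene stay as the last step left them, time stands still between calls to the robot, and variables do not carry over. Pictures are saved under pics/ and viewed, and the job is handed in when it is done.

```bash
ls; mkdir -p pics; cat > look.py <<'E'
import numpy as np, cv2
from bench import ctrl, cams, boxes_of, landmark_of
E
python3 - <<'E'
from look import *
o=ctrl.get_obs()
for k,v in o.items(): print(k,v)
print(ctrl.grip_point_offset)
for n in ("side","top"):
    p=cams.camera(n)
    cv2.imwrite(f"pics/{n}0.png",p["color"][:,:,::-1])
    print(n,p["camera_matrix"],p["view"],[k for k in p])
    for t in ["hinge","lid_handle","cradle","cassette_mid","start_top","well_plate"]:
        print(t,[(np.round(d["uv"],1),round(d["confidence"],2)) for d in landmark_of(p,t)[:3]])
    np.savez(f"{n}.npz",K=p["camera_matrix"],V=p["view"])
E
```

```text
pics
time_s 0.0
q [-1.32431662e+00  1.81582124e-01  1.60803336e+00  3.09247216e-05
  1.35380331e+00 -2.06340851e-01]
dq [ 0.00094536 -0.00018317  0.00100058  0.00185069  0.00024294  0.00128887]
joint_efforts [ 1.77520622e-03 -4.44872332e+01 -3.51333547e+01 -1.89019693e-04
  9.14165808e-03 -2.47851915e-05]
eef_pos [ 0.25149867 -0.51679374  0.40374852]
eef_rot [-9.13187442e-04  9.74478840e-01  2.24477520e-01 -3.22985863e-06]
wrist_force [-0.51766778 -0.04391308 -0.53810838]
torque [-0.01166925  0.01280943  0.04165915]
opening 1.0028955792336398
0.1547
side [[432.74794565   0.         268.09980829]
 [  0.         432.74794565 207.15493246]
 [  0.           0.           1.        ]] [[ 9.69465746e-01 -2.45226766e-01 -7.27132072e-06 -5.33860208e-01]
 [ 1.21667465e-01  4.80967588e-01  8.68255266e-01 -1.14667030e-01]
 [-2.12915934e-01 -8.41744624e-01  4.96117721e-01 -1.18885434e+00]
 [ 0.00000000e+00  0.00000000e+00  0.00000000e+00  1.00000000e+00]] ['color', 'camera_matrix', 'view', 'shot']
hinge [(array([306.2, 194.8]), 0.91)]
lid_handle [(array([230.4, 199.7]), 0.76)]
cradle []
cassette_mid [(array([217.5, 182.3]), 0.75)]
start_top [(array([267.4, 220.2]), 0.49)]
well_plate [(array([255. , 309.5]), 0.57)]
top [[485.76733029   0.         276.75008884]
 [  0.         485.76733029 210.92379642]
 [  0.           0.           1.        ]] [[-0.01972056 -0.99948413 -0.02534922 -0.00889097]
 [ 0.99408253 -0.02231029  0.10631169 -0.54195188]
 [-0.10682239 -0.02310269  0.99400968 -1.17215766]
 [ 0.          0.          0.          1.        ]] ['color', 'camera_matrix', 'view', 'shot']
hinge [(array([276.7, 156.9]), 0.83)]
lid_handle [(array([271.6, 249.5]), 0.8)]
cradle []
cassette_mid [(array([154.5, 254.7]), 0.95)]
start_top [(array([338.6, 223.3]), 0.59)]
well_plate [(array([417. , 249.6]), 0.71)]
```

View pics/side0.png

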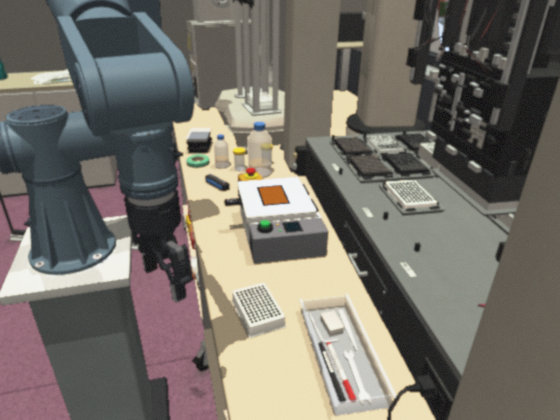

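View pics/top0.png

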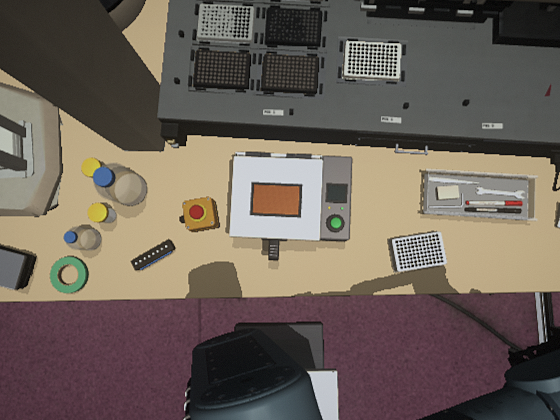

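```bash
cat >> look.py <<'E'
def load(n):
    d=np.load(f"{n}.npz"); return d["K"],d["V"]
F=np.diag([1,-1,-1.])
def P(n):
    K,V=load(n); return K@F@V[:3]
def tri(us,ut):
    X=cv2.triangulatePoints(P("side"),P("top"),np.array(us,float).reshape(2,1),np.array(ut,float).reshape(2,1))
    return (X[:3]/X[3]).ravel()
def proj(n,X):
    x=P(n)@np.append(X,1); return x[:2]/x[2]
def atz(n,uv,z):
    M=P(n); H=M[:,[0,1,3]].copy(); H[:,2]+=M[:,2]*z
    w=np.linalg.solve(H,[uv[0],uv[1],1]); return np.array([w[0]/w[2],w[1]/w[2],z])
E
python3 - <<'E'
from look import *
s=dict(hinge=(306.2,194.8),lid_handle=(230.4,199.7),cas=(217.5,182.3),start=(267.4,220.2),well=(255,309.5))
t=dict(hinge=(276.7,156.9),lid_handle=(271.6,249.5),cas=(154.5,254.7),start=(338.6,223.3),well=(417,249.6))
for k in s:
    X=tri(s[k],t[k]); print(k,X.round(4),proj("side",X)-s[k],proj("top",X)-t[k])
E
```

```text
hinge [ 0.6614 -0.0239  0.0946] [ 0.69296229 -0.13076787] [-0.14150871  0.67380534]
lid_handle [ 0.4421 -0.0079  0.0992] [ 1.25015727 -0.0952531 ] [-0.14151868  1.21254951]
cas [0.4403 0.2879 0.0114] [ 0.00889459 -0.00045288] [-0.00104396  0.00986735]
start [ 0.5038 -0.1635  0.1133] [-1.4018101   0.16025952] [ 0.20441689 -1.23520356]
well [ 0.4348 -0.364   0.0092] [ 2.81964337 -0.28303781] [-0.25820988  2.01597632]
```

```bash
python3 - <<'E'
import cv2
a=cv2.imread("pics/top0.png")[140:290,120:370]; b=cv2.imread("pics/side0.png")[160:270,195:345]
cv2.imwrite("pics/top0z.png",cv2.resize(a,None,fx=3.2,fy=3.2,interpolation=cv2.INTER_CUBIC))
cv2.imwrite("pics/side0z.png",cv2.resize(b,None,fx=5,fy=5,interpolation=cv2.INTER_CUBIC))
E
```

```text
(no output)
```

View pics/top0z.png

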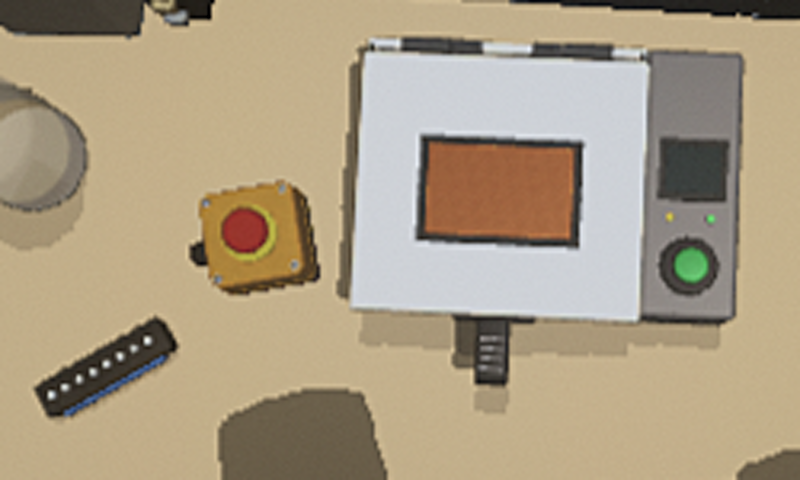

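View pics/side0z.png

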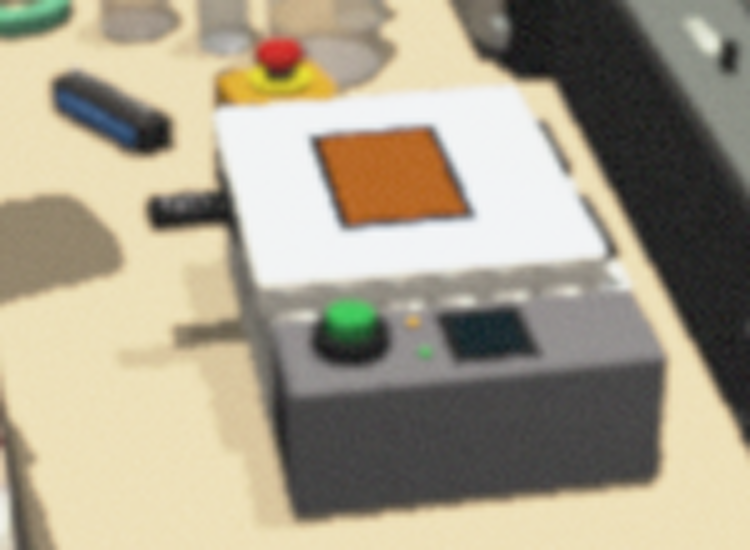

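```bash
python3 - <<'E'
from look import *
T=lambda x,y:(x/3.2+120,y/3.2+140)
S=lambda x,y:(x/5+195,y/5+160)
for k,s,t in [("start",S(350,316),T(690,265)),("handle",S(180,207),T(491,357)),("FL",S(217,108),T(350,307)),("FR",S(262,288),T(638,320)),("win1",S(313,135),T(426,135)),("win2",S(471,213),T(577,246))]:
    X=tri(s,t); print(k,X.round(4),(proj("side",X)-s).round(1),(proj("top",X)-t).round(1))
c=[atz("top",T(*p),.108) for p in [(368,52),(650,55),(638,320),(350,307)]]
for p in c: print(p.round(4))
for i in range(4):
    d=c[(i+1)%4]-c[i]; print(np.linalg.norm(d),np.arctan2(d[1],d[0]))
print([atz("top",T(*p),.09).round(4) for p in [(742,55),(735,322)]])
# cassette stuff
a=[atz("top",T(*p),.034) for p in [(51,394),(148,341)]]
print("nozzle", a, (a[0]+a[1])/2, np.arctan2(*(a[0]-a[1])[[1,0]]), np.linalg.norm(a[0]-a[1]))
print([atz("top",T(*p),.026).round(4) for p in [(36,390),(160,319),(176,346),(58,417)]])
E
```

```text
start [ 0.503  -0.1574  0.1013] [ 0.1 -0. ] [-0.   0.1]
handle [ 0.4397 -0.0123  0.0961] [ 0.2 -0. ] [-0.   0.2]
FL [0.4788 0.0882 0.1053] [-0.4  0. ] [ 0.1 -0.4]
FR [ 0.4644 -0.1188  0.1012] [-0.  0.] [ 0. -0.]
win1 [0.5694 0.0356 0.1105] [13.7 -2.6] [-1.7 13.6]
win2 [ 0.5488 -0.0839  0.1124] [-14.2   1.1] [  3.1 -13.5]
[0.664  0.0731 0.108 ]
[ 0.6566 -0.1327  0.108 ]
[ 0.464  -0.1184  0.108 ]
[0.4777 0.088  0.108 ]
0.20590958439371942 -1.606955832332969
0.19310032210328593 3.067372590393024
0.2068537709309159 1.5047027939571143
0.18694932256373178 -0.08003171977269088
[array([ 0.6588, -0.2019,  0.09  ]), array([ 0.4619, -0.1897,  0.09  ])]
nozzle [array([0.42016053, 0.32731697, 0.034     ]), array([0.45914978, 0.2527574 , 0.034     ])] [0.43965516 0.29003718 0.034     ] 2.0526172966595304 0.0841385198616079
[array([0.4235, 0.3415, 0.026 ]), array([0.4763, 0.2455, 0.026 ]), array([0.4552, 0.233 , 0.026 ]), array([0.4025, 0.3242, 0.026 ])]
```

```bash
cat >> look.py <<'E'
from scipy.spatial.transform import Rotation as Ro
def rot(o): 
    w,x,y,z=o["eef_rot"]; return Ro.from_quat([x,y,z,w]).as_matrix()
def go(g,th=None,o=None):
    """g: grasp point target world; th: tool-x world angle"""
    o=o or ctrl.get_obs(); R=rot(o); t=np.array(g,float)+[0,0,ctrl.grip_point_offset]
    off=R.T@(t-o["eef_pos"]); cur=np.arctan2(R[1,0],R[0,0])
    s=None if th is None else np.rad2deg((cur-th+np.pi)%(2*np.pi)-np.pi)
    print("off",off.round(4),"spin",s and round(s,2),"cur th",round(cur,3))
E
python3 - <<'E'
from look import *
go((0.440,-0.0105,0.19),-0.07)
go((0.440,-0.0105,0.0965),-0.07)
E
```

```text
off [ 0.3911 -0.3731  0.06  ] spin 29.95 cur th 0.453
off [ 0.3911 -0.3731  0.1535] spin 29.95 cur th 0.453
```

```bash
python3 -m handwheel '[{"offset":[0.391,-0.373,0.06],"spin":30,"grip":1},{"offset":[0.391,-0.373,0.06],"spin":30,"grip":1},{"offset":[0.391,-0.373,0.06],"spin":30,"grip":1},{"offset":[0.391,-0.373,0.06],"spin":30,"grip":1},{"offset":[0.391,-0.373,0.06],"spin":30,"grip":1},{"offset":[0.391,-0.373,0.06],"spin":30,"grip":1},{"offset":[0.391,-0.373,0.06],"spin":30,"grip":1},{"offset":[0.391,-0.373,0.06],"spin":30,"grip":1},{"offset":[0.391,-0.373,0.06],"spin":30,"grip":1},{"offset":[0.391,-0.373,0.06],"spin":30,"grip":1},{"offset":[0.391,-0.373,0.06],"spin":30,"grip":1}]'
python3 - <<'E'
from look import *
go((0.440,-0.0105,0.0965),-0.07)
for n in ("side","top"):
    p=cams.camera(n); cv2.imwrite(f"pics/{n}1.png",p["color"][:,:,::-1])
    for t in ["cassette_mid","lid_handle"]: print(n,t,[(np.round(d["uv"],1),round(d["confidence"],2)) for d in landmark_of(p,t)[:3]])
a=cv2.imread("pics/top1.png")[140:290,120:370]; b=cv2.imread("pics/side1.png")[130:260,165:345]
cv2.imwrite("pics/c1.png",np.hstack([cv2.resize(a,(400,300)),cv2.resize(b,(400,300))]))
E
```

```text
time_s: 2.08
eef_pos: [0.4399, -0.0108, 0.3448]
eef_rot: [0.0, 0.999, -0.035, -0.0]
wrist_force: [-0.0, 0.5, -0.6]
opening: 1.003
off [ 0.     -0.0003  0.0936] spin 0.0 cur th -0.07
side cassette_mid [(array([214.5, 181.2]), 0.68)]
side lid_handle [(array([229.6, 200.3]), 0.96)]
top cassette_mid [(array([155.4, 256.9]), 0.83)]
top lid_handle [(array([417.7, 250.9]), 0.48)]
```

View pics/c1.png

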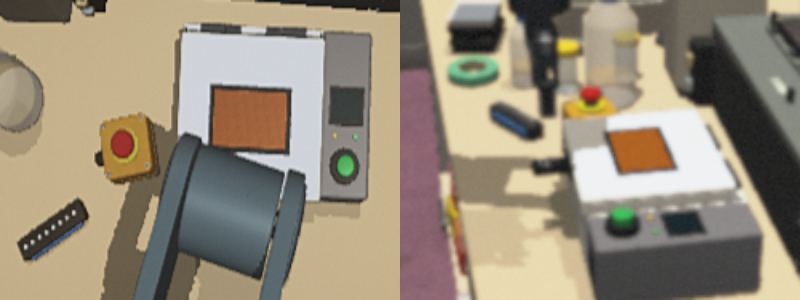

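The arm now hides the handle from above. The side crop shows the open fingers over the tab, which is at about (230, 200) in the side picture. Next I descend and pinch it.

```bash
python3 -m handwheel '[{"offset":[0,0,0.04],"spin":0,"grip":1},{"offset":[0,0,0.08],"spin":0,"grip":1},{"offset":[0,0,0.094],"spin":0,"grip":1},{"offset":[0,0,0.094],"spin":0,"grip":1},{"offset":[0,0,0.094],"spin":0,"grip":0},{"offset":[0,0,0.094],"spin":0,"grip":0},{"offset":[0,0,0.094],"spin":0,"grip":0},{"offset":[0,0,0.094],"spin":0,"grip":0},{"offset":[0,0,0.094],"spin":0,"grip":0},{"offset":[0,0,0.094],"spin":0,"grip":0},{"offset":[0,0,0.094],"spin":0,"grip":0},{"offset":[0,0,0.094],"spin":0,"grip":0}]'
python3 - <<'E'
from look import *
print(ctrl.get_obs()["wrist_force"],ctrl.get_obs()["torque"],ctrl.grip_point_offset)
p=cams.camera("side"); cv2.imwrite(f"pics/side2.png",p["color"][:,:,::-1])
b=cv2.imread("pics/side2.png")[130:260,165:345]
cv2.imwrite("pics/c2.png",cv2.resize(b,None,fx=4,fy=4))
for f in [.1,.2,.3,.4,.5,.6,.7,.8,.9,.95]:
    a=.029; print(f, round(.225*(np.cos(a)-np.cos(f+a)),4), round(-.225*(np.sin(f+a)-np.sin(a)),4))
E
```

```text
time_s: 3.88
eef_pos: [0.4403, -0.012, 0.2518]
eef_rot: [0.002, 0.999, -0.035, 0.0]
wrist_force: [-4.5, -10.1, 7.4]
opening: 0.269
[ -4.54973369 -10.12629605   7.40660578] [-1.46094694  0.74505621 -0.04536577] 0.1547
0.1 0.0018 -0.0224
0.2 0.0058 -0.0446
0.3 0.012 -0.0662
0.4 0.0203 -0.0871
0.5 0.0307 -0.107
0.6 0.043 -0.1259
0.7 0.0571 -0.1434
0.8 0.0729 -0.1594
0.9 0.0902 -0.1737
0.95 0.0994 -0.1802
```

View pics/c2.png

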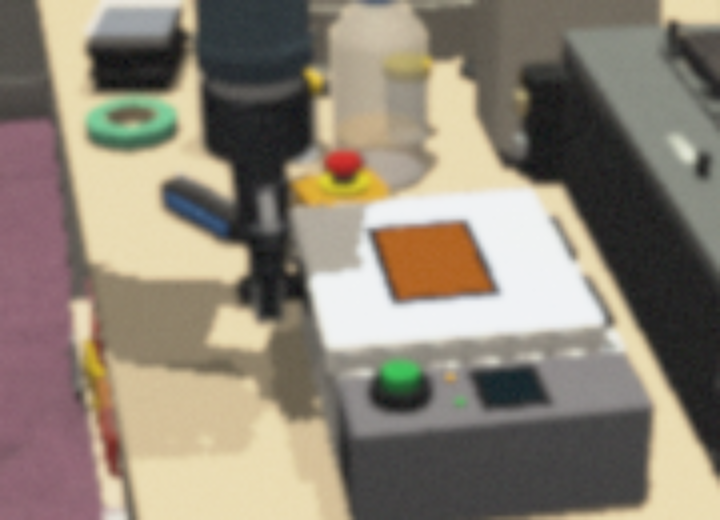

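The tab is held: opening 0.27 is about 23 mm. The 10 N side force says the tab is about 2 mm to the right, so I'll include that. Now I follow the arc up.

```bash
python3 -m handwheel '[{"offset":[0.001,0.002,-0.011],"spin":0,"grip":0},{"offset":[0.002,0.002,-0.022],"spin":0,"grip":0},{"offset":[0.004,0.002,-0.034],"spin":0,"grip":0},{"offset":[0.006,0.002,-0.045],"spin":0,"grip":0},{"offset":[0.012,0.002,-0.066],"spin":0,"grip":0},{"offset":[0.02,0.002,-0.087],"spin":0,"grip":0},{"offset":[0.031,0.002,-0.107],"spin":0,"grip":0},{"offset":[0.043,0.002,-0.126],"spin":0,"grip":0},{"offset":[0.057,0.002,-0.143],"spin":0,"grip":0},{"offset":[0.073,0.002,-0.159],"spin":0,"grip":0},{"offset":[0.09,0.002,-0.174],"spin":0,"grip":0},{"offset":[0.09,0.002,-0.174],"spin":0,"grip":0},{"offset":[0.09,0.002,-0.174],"spin":0,"grip":0}]'
python3 - <<'E'
from look import *
p=cams.camera("side"); cv2.imwrite(f"pics/side3.png",p["color"][:,:,::-1])
b=cv2.imread("pics/side3.png")[90:260,145:345]
cv2.imwrite("pics/c3.png",cv2.resize(b,None,fx=3.5,fy=3.5))
E
```

```text
time_s: 5.55
eef_pos: [0.5296, -0.0188, 0.4249]
eef_rot: [-0.0, 0.999, -0.035, 0.0]
wrist_force: [3.8, -2.6, -4.1]
opening: 0.265
```

View pics/c3.png

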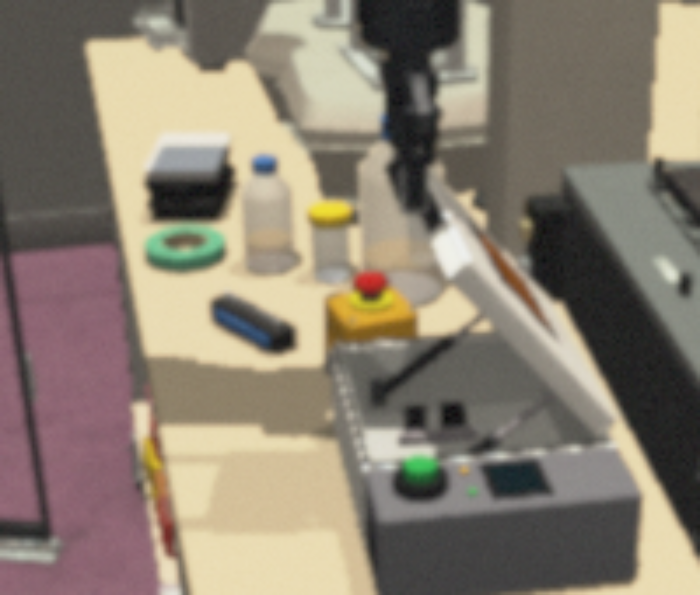

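The lid is at about 0.9 rad, past balance. The struts and the cradle's corner guides show inside the chamber. Now I release and back off.

```bash
python3 -m handwheel '[{"offset":[0,0,0],"spin":0,"grip":1},{"offset":[0,0,0],"spin":0,"grip":1},{"offset":[0,0,0],"spin":0,"grip":1},{"offset":[-0.03,0,0],"spin":0,"grip":1},{"offset":[-0.07,0,-0.01],"spin":0,"grip":1},{"offset":[-0.10,-0.05,-0.01],"spin":-10,"grip":1},{"offset":[-0.10,-0.10,-0.01],"spin":-20,"grip":1},{"offset":[-0.10,-0.15,-0.01],"spin":-30,"grip":1},{"offset":[-0.10,-0.2,-0.01],"spin":-40,"grip":1},{"offset":[-0.10,-0.25,-0.01],"spin":-50,"grip":1},{"offset":[-0.10,-0.28,-0.01],"spin":-60,"grip":1},{"offset":[-0.10,-0.28,-0.01],"spin":-70,"grip":1},{"offset":[-0.10,-0.28,-0.01],"spin":-80,"grip":1},{"offset":[-0.10,-0.28,-0.01],"spin":-90,"grip":1}]'
python3 - <<'E'
from look import *
for n in ("side","top"):
    p=cams.camera(n); cv2.imwrite(f"pics/{n}4.png",p["color"][:,:,::-1])
    for t in ["cassette_mid","lid_handle","cradle","hinge","start_top"]: print(n,t,[(np.round(d["uv"],1),round(d["confidence"],2)) for d in landmark_of(p,t)[:3]])
cv2.imwrite("pics/top4z.png",cv2.resize(cv2.imread("pics/top4.png")[100:280,130:370],None,fx=3.3,fy=3.3,interpolation=cv2.INTER_CUBIC))
cv2.imwrite("pics/side4z.png",cv2.resize(cv2.imread("pics/side4.png")[100:260,185:345],None,fx=3.5,fy=3.5,interpolation=cv2.INTER_CUBIC))
E
```

```text
time_s: 7.35
eef_pos: [0.4495, 0.2676, 0.4347]
eef_rot: [-0.0, 0.73, 0.684, -0.0]
wrist_force: [0.1, 0.3, -0.1]
opening: 1.001
side cassette_mid [(array([215.8, 183.6]), 0.57)]
side lid_handle [(array([320.4, 123.8]), 0.71), (array([271.2, 221.1]), 0.38)]
side cradle [(array([271.8, 220. ]), 0.78)]
side hinge [(array([302.7, 197.2]), 0.88)]
side start_top [(array([265.9, 222.5]), 0.56)]
top cassette_mid [(array([153.8, 255.2]), 0.77)]
top lid_handle [(array([276.9, 117.7]), 0.61)]
top cradle [(array([278. , 206.8]), 0.98)]
top hinge [(array([279.2, 158.6]), 0.81)]
top start_top [(array([418.5, 249.8]), 0.47), (array([334.1, 224.6]), 0.42), (array([277.6, 205.7]), 0.24)]
```

View pics/top4z.png

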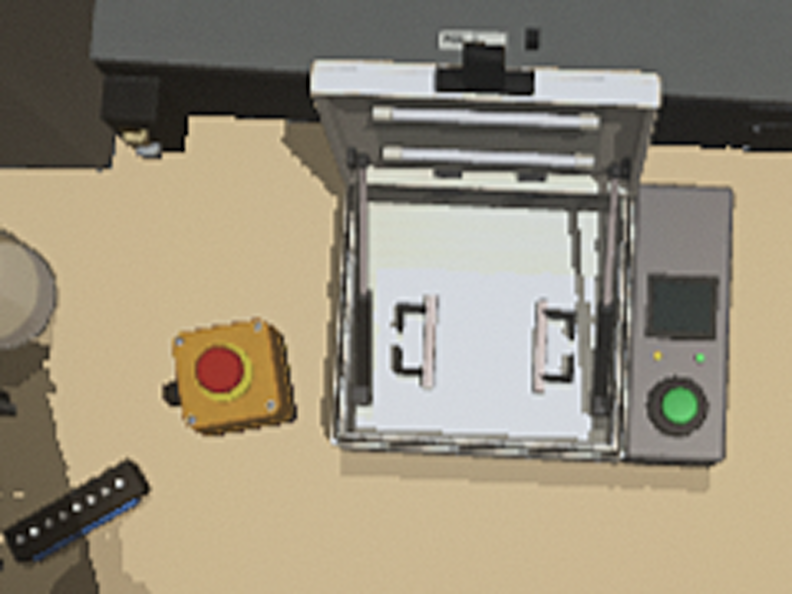

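View pics/side4z.png

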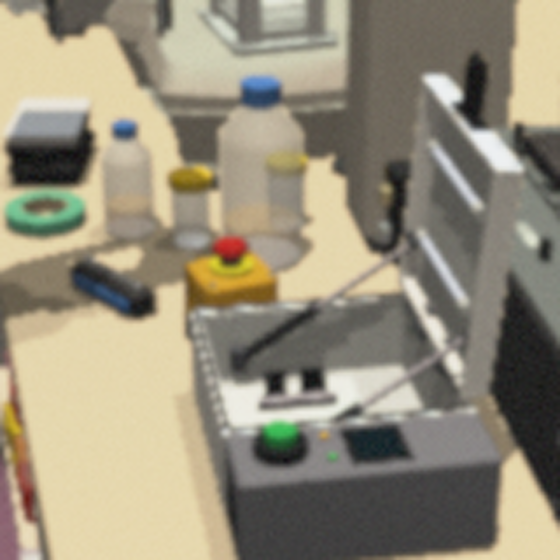

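```bash
cat > ov.py <<'E'
from look import *
import sys
def over(img,n,c,yaw,box,f,out):
    a=cv2.imread(img); x0,y0,x1,y1=box
    a=cv2.resize(a[y0:y1,x0:x1],None,fx=f,fy=f,interpolation=cv2.INTER_CUBIC)
    R=np.array([[np.cos(yaw),-np.sin(yaw)],[np.sin(yaw),np.cos(yaw)]])
    def px(x,y,z):
        p=np.append(c[:2]+R@[x,y],z); u=proj(n,p); return tuple(int(v) for v in ((u-[x0,y0]+.5)*f).round())
    def line(a_,b_,z,col): cv2.line(a,px(*a_,z),px(*b_,z),col,1)
    X,Y=.022,.063
    for z,col in ((.038,(0,0,255)),):
        q=[(-X,-Y),(X,-Y),(X,Y),(-X,Y)]
        for i in range(4): line(q[i],q[(i+1)%4],z,col)
    for s in (-1,1): line((-.035,s*.042),(.035,s*.042),.024,(0,160,0))
    q=[(-.092,-.097),(.092,-.097),(.092,.097),(-.092,.097)]
    for i in range(4): line(q[i],q[(i+1)%4],.085,(255,0,0))
    cv2.imwrite(out,a)
E
python3 - <<'E'
from ov import *
print("net tri",tri((271.8,220),(278,206.8)), atz("top",(278,206.8),.024),atz("top",(277.1,203.9),.024))
print("start tri", tri((265.9,222.5),(334.1+.8,223.5)))
c=np.array([0.574,-0.0205])
over("pics/top4.png","top",c,-0.07,(220,150,345,245),6.3,"pics/ov1.png")
over("pics/side4.png","side",c,-0.07,(230,160,330,235),7,"pics/ov1s.png")
E
```

```text
net tri [ 0.55393051 -0.02378929  0.02376175] [ 0.55238916 -0.02350998  0.024     ] [ 0.55969537 -0.02141776  0.024     ]
start tri [ 0.50323171 -0.15591802  0.1021433 ]
```

View pics/ov1.png

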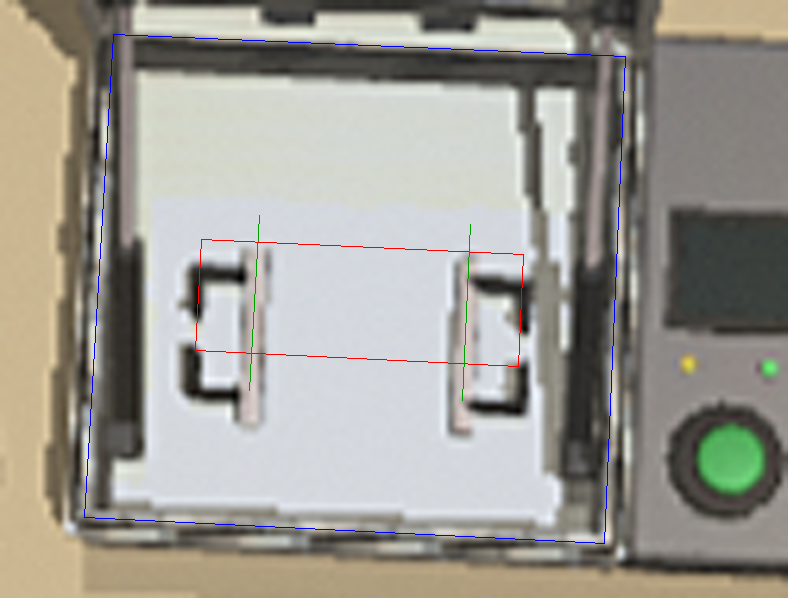

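View pics/ov1s.png

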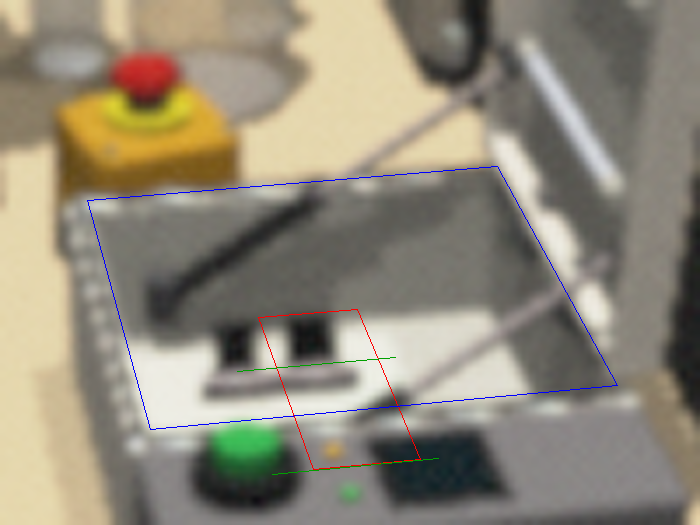

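```bash
python3 - <<'E'
from ov import *
c=np.array([0.5597,-0.0195])
over("pics/top4.png","top",c,-0.07,(240,180,315,230),10,"pics/ov2.png")
over("pics/side4.png","side",c,-0.07,(230,170,310,235),9,"pics/ov2s.png")
E
```

```text
(no output)
```

View pics/ov2.png

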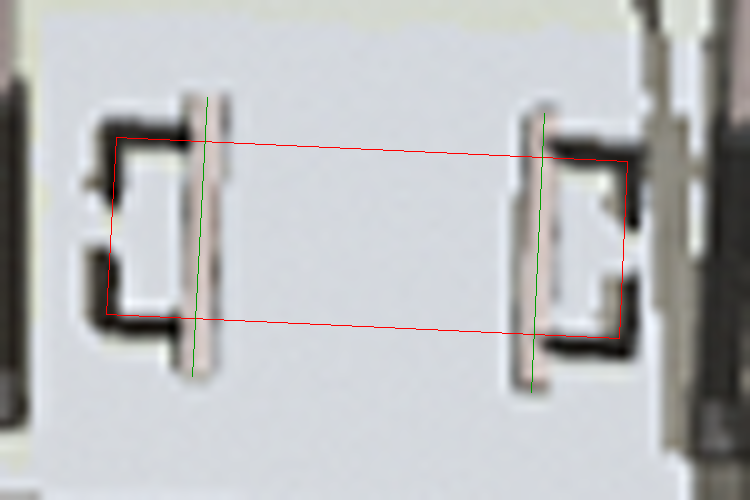

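View pics/ov2s.png

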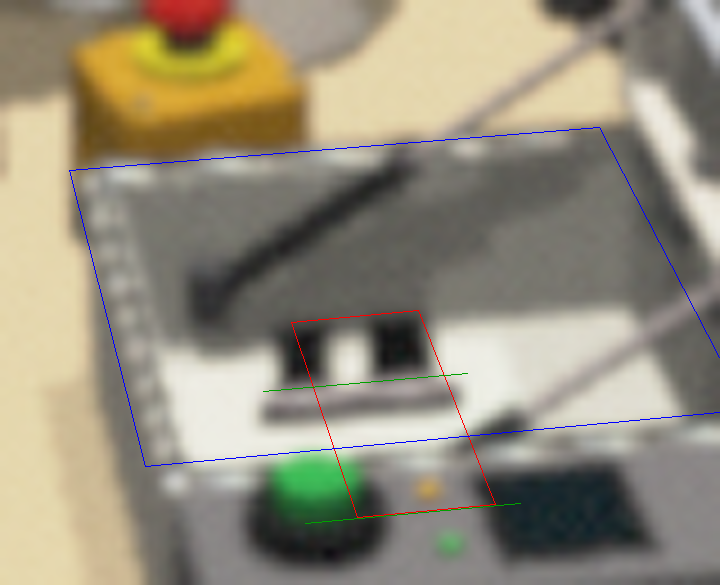

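```bash
cat > ovc.py <<'E'
from look import *
def overc(img,n,c,yaw,box,f,out,z0=0.):
    a=cv2.imread(img); x0,y0,x1,y1=box
    a=cv2.resize(a[y0:y1,x0:x1],None,fx=f,fy=f,interpolation=cv2.INTER_CUBIC)
    R=np.array([[np.cos(yaw),-np.sin(yaw)],[np.sin(yaw),np.cos(yaw)]])
    def px(x,y,z):
        u=proj(n,np.append(c[:2]+R@[x,y],z)); return tuple(int(v) for v in ((u-[x0,y0]+.5)*f).round())
    X,Y=.016,.055; q=[(-X,-Y),(X,-Y),(X,Y),(-X,Y)]
    for z,col in ((z0,(255,255,0)),(z0+.026,(0,0,255))):
        for i in range(4): cv2.line(a,px(*q[i],z),px(*q[(i+1)%4],z),col,1)
    for k in range(8): cv2.circle(a,px(0,(k-3.5)*.012,z0+.034),2,(0,255,0),-1)
    cv2.imwrite(out,a)
E
python3 - <<'E'
from ovc import *
overc("pics/top0.png","top",np.array([.4405,.288]),.48,(120,230,190,280),10,"pics/ov3.png")
overc("pics/side0.png","side",np.array([.4405,.288]),.48,(195,165,240,200),14,"pics/ov3s.png")
E
```

```text
(no output)
```

View pics/ov3.png

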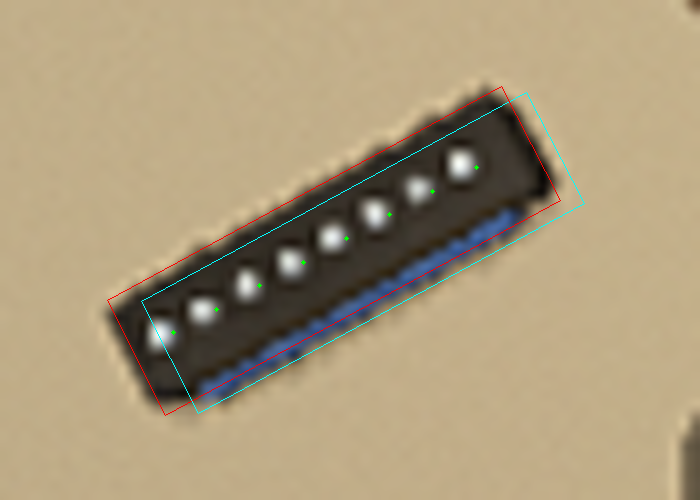

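View pics/ov3s.png

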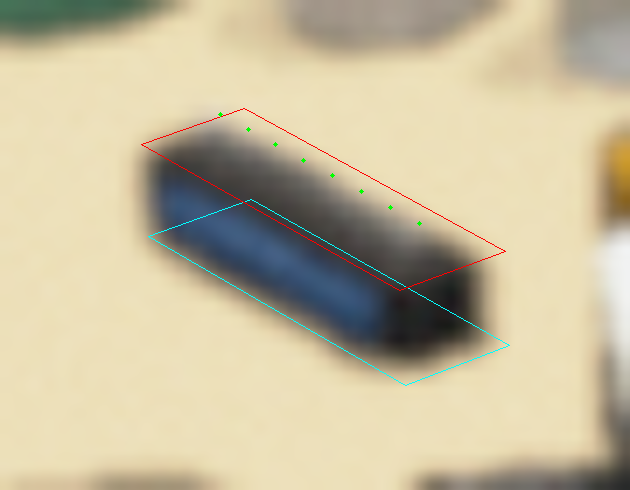

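```bash
python3 - <<'E'
from look import *
go((0.440,0.290,0.0223),2.061)
E
```

```text
off [ 0.0219 -0.0113  0.2577] spin -32.18 cur th 1.499
```

```bash
python3 -m handwheel '[{"offset":[0.022,-0.011,0.05],"spin":-10,"grip":1},{"offset":[0.022,-0.011,0.11],"spin":-20,"grip":1},{"offset":[0.022,-0.011,0.16],"spin":-32,"grip":1},{"offset":[0.022,-0.011,0.20],"spin":-32,"grip":1},{"offset":[0.022,-0.011,0.23],"spin":-32,"grip":1},{"offset":[0.022,-0.011,0.25],"spin":-32,"grip":1},{"offset":[0.022,-0.011,0.258],"spin":-32,"grip":1},{"offset":[0.022,-0.011,0.258],"spin":-32,"grip":1},{"offset":[0.022,-0.011,0.258],"spin":-32,"grip":0},{"offset":[0.022,-0.011,0.258],"spin":-32,"grip":0},{"offset":[0.022,-0.011,0.258],"spin":-32,"grip":0},{"offset":[0.022,-0.011,0.258],"spin":-32,"grip":0},{"offset":[0.022,-0.011,0.258],"spin":-32,"grip":0},{"offset":[0.022,-0.011,0.258],"spin":-32,"grip":0},{"offset":[0.022,-0.011,0.258],"spin":-32,"grip":0}]'
python3 - <<'E'
from look import *
print(ctrl.get_obs()["torque"])
p=cams.camera("side"); cv2.imwrite(f"pics/side5.png",p["color"][:,:,::-1])
cv2.imwrite("pics/c5.png",cv2.resize(cv2.imread("pics/side5.png")[110:250,165:345],None,fx=4,fy=4))
E
```

```text
time_s: 9.82
eef_pos: [0.4408, 0.2903, 0.1776]
eef_rot: [0.0, 0.515, 0.857, 0.001]
wrist_force: [-0.7, -0.3, 5.5]
opening: 0.358
[-0.00069627  0.1363334  -0.00370089]
```

View pics/c5.png

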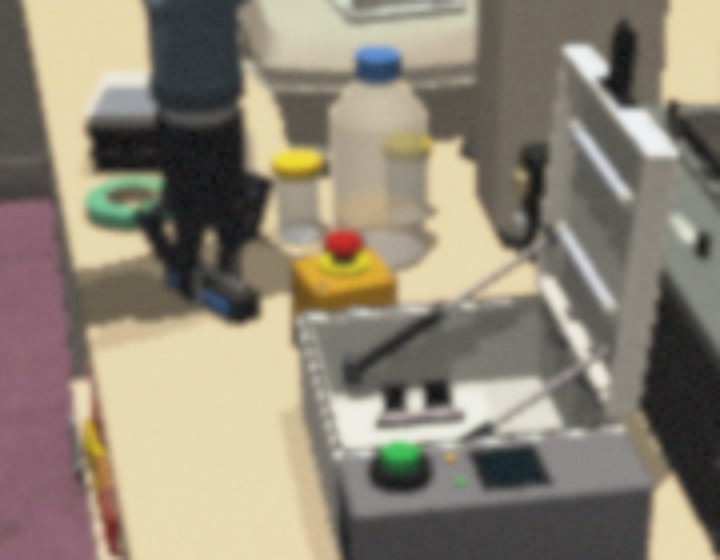

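```bash
python3 - <<'E'
from look import *
go((0.5597,-0.0195,0.36-.1547),1.501)
E
python3 -m handwheel '[{"offset":[0,0,-0.02],"spin":0,"grip":0},{"offset":[0,0,-0.06],"spin":0,"grip":0},{"offset":[0,0,-0.12],"spin":0,"grip":0},{"offset":[0,0,-0.182],"spin":0,"grip":0},{"offset":[0,0,-0.182],"spin":0,"grip":0}]'
python3 - <<'E'
from look import *
go((0.5597,-0.0195,0.36-.1547),1.501)
for n in ("side","top"):
    p=cams.camera(n); cv2.imwrite(f"pics/{n}6.png",p["color"][:,:,::-1])
cv2.imwrite("pics/c6.png",np.hstack([cv2.resize(cv2.imread("pics/side6.png")[60:240,165:345],(400,400)),cv2.resize(cv2.imread("pics/top6.png")[140:320,100:280],(400,400))]))
E
```

```text
off [-0.3295 -0.0399 -0.1824] spin 31.94 cur th 2.059
time_s: 10.5
eef_pos: [0.4418, 0.2908, 0.3644]
eef_rot: [0.003, 0.515, 0.857, 0.004]
wrist_force: [-0.6, 0.8, -2.1]
opening: 0.352
off [-0.3294 -0.0414  0.0044] spin 31.95 cur th 2.059
```

View pics/c6.png

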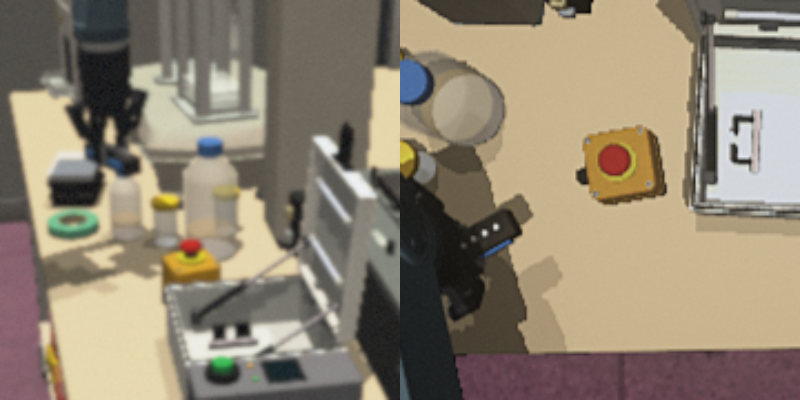

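The cassette is held level, with its nozzles up. Next I carry it over the chamber.

```bash
python3 -m handwheel '[{"offset":[-0.03,-0.005,0],"spin":0,"grip":0},{"offset":[-0.08,-0.01,0],"spin":5,"grip":0},{"offset":[-0.13,-0.015,0],"spin":10,"grip":0},{"offset":[-0.18,-0.02,0],"spin":16,"grip":0},{"offset":[-0.23,-0.025,0],"spin":24,"grip":0},{"offset":[-0.28,-0.035,0],"spin":32,"grip":0},{"offset":[-0.31,-0.041,0.0],"spin":32,"grip":0},{"offset":[-0.329,-0.041,0.0],"spin":32,"grip":0},{"offset":[-0.329,-0.041,0.0],"spin":32,"grip":0},{"offset":[-0.329,-0.041,0.0],"spin":32,"grip":0}]'
python3 - <<'E'
from look import *
go((0.5597,-0.0195,0.2016-.1547),1.501)
for n in ("side","top"):
    p=cams.camera(n); cv2.imwrite(f"pics/{n}7.png",p["color"][:,:,::-1])
    print([(np.round(d["uv"],1),round(d["confidence"],2)) for d in landmark_of(p,"cassette_mid")[:3]])
cv2.imwrite("pics/c7.png",np.hstack([cv2.resize(cv2.imread("pics/side7.png")[80:240,185:345],(400,400),interpolation=cv2.INTER_CUBIC),cv2.resize(cv2.imread("pics/top7.png")[100:260,200:360],(400,400),interpolation=cv2.INTER_CUBIC)]))
E
```

```text
time_s: 11.85
eef_pos: [0.5578, -0.0186, 0.3579]
eef_rot: [-0.001, 0.731, 0.682, -0.0]
wrist_force: [-0.3, -0.6, -1.7]
opening: 0.355
off [-0.0009  0.0022  0.1563] spin -0.0 cur th 1.501
[(array([268.5, 168.6]), 0.82)]
[]
```

View pics/c7.png

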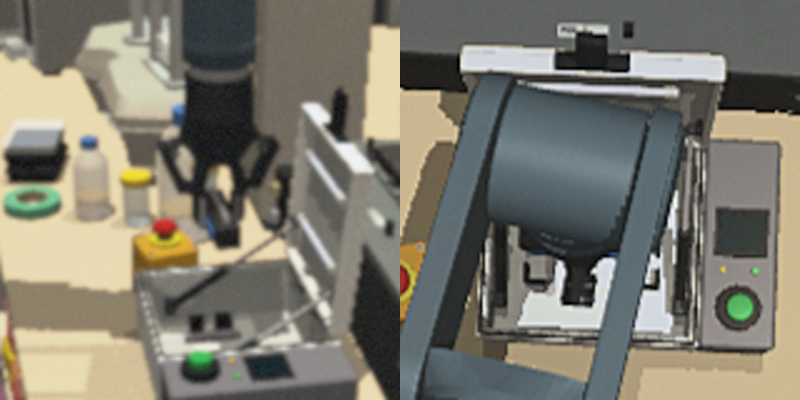

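```bash
python3 -m handwheel '[{"offset":[-0.001,0.002,0.03],"spin":0,"grip":0},{"offset":[-0.001,0.002,0.07],"spin":0,"grip":0},{"offset":[-0.001,0.002,0.10],"spin":0,"grip":0},{"offset":[-0.001,0.002,0.12],"spin":0,"grip":0},{"offset":[-0.001,0.002,0.135],"spin":0,"grip":0},{"offset":[-0.001,0.002,0.135],"spin":0,"grip":0},{"offset":[-0.001,0.002,0.135],"spin":0,"grip":0}]'
python3 - <<'E'
from look import *
print(ctrl.get_obs()["torque"])
go((0.5597,-0.0195,0.2016-.1547),1.501)
for n in ("side","top"):
    p=cams.camera(n); cv2.imwrite(f"pics/{n}8.png",p["color"][:,:,::-1])
cv2.imwrite("pics/c8.png",np.hstack([cv2.resize(cv2.imread("pics/side8.png")[130:240,225:335],(400,400),interpolation=cv2.INTER_CUBIC),cv2.resize(cv2.imread("pics/top8.png")[140:250,220:330],(400,400),interpolation=cv2.INTER_CUBIC)]))
E
```

```text
time_s: 12.92
eef_pos: [0.5606, -0.0208, 0.2246]
eef_rot: [0.001, 0.732, 0.682, 0.0]
wrist_force: [0.3, 0.6, -0.9]
opening: 0.358
[-0.02734991  0.0367194  -0.03279441]
off [ 0.0013 -0.0011  0.023 ] spin -0.04 cur th 1.5
```

View pics/c8.png

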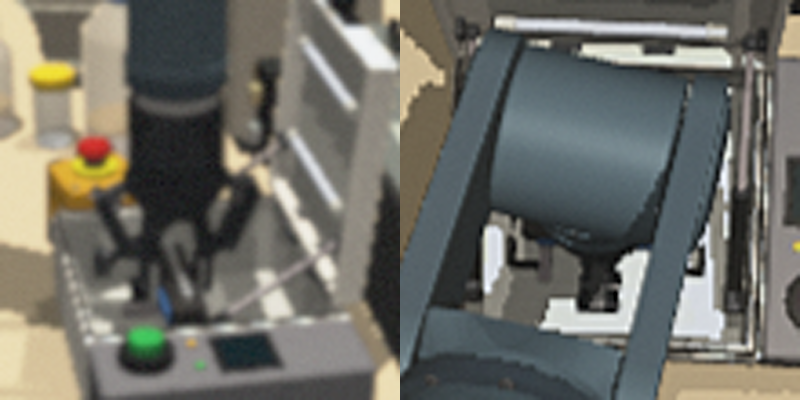

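```bash
python3 -m handwheel '[{"offset":[0.001,-0.001,0.008],"spin":0,"grip":0},{"offset":[0.001,-0.001,0.014],"spin":0,"grip":0},{"offset":[0.001,-0.001,0.019],"spin":0,"grip":0},{"offset":[0.001,-0.001,0.022],"spin":0,"grip":0},{"offset":[0.001,-0.001,0.022],"spin":0,"grip":0},{"offset":[0.001,-0.001,0.022],"spin":0,"grip":0}]'
python3 -c "
from look import *
o=ctrl.get_obs();print(o['wrist_force'],o['torque'])"
```

```text
time_s: 13.78
eef_pos: [0.5593, -0.0198, 0.2016]
eef_rot: [0.0, 0.732, 0.682, 0.0]
wrist_force: [0.6, -0.3, -2.0]
opening: 0.355
[ 0.56948017 -0.25340899 -1.9721631 ] [ 0.04528886 -0.01230328  0.03687885]
```

```bash
python3 -m handwheel '[{"offset":[0,0,0.001],"spin":0,"grip":0},{"offset":[0,0,0.002],"spin":0,"grip":0},{"offset":[0,0,0.002],"spin":0,"grip":0}]'
python3 -c "
from look import *
o=ctrl.get_obs();print(o['wrist_force'],o['torque'])
p=cams.camera('side'); cv2.imwrite('pics/side9.png',cv2.resize(p['color'][150:240,225:335,::-1],None,fx=6,fy=6,interpolation=cv2.INTER_CUBIC))"
```

```text
time_s: 14.15
eef_pos: [0.5594, -0.0198, 0.2015]
eef_rot: [-0.0, 0.732, 0.682, -0.0]
wrist_force: [-7.0, 0.4, 16.7]
opening: 0.351
[-7.01688752  0.40646016 16.73292889] [ 0.14105115  1.36326806 -0.02558719]
```

View pics/side9.png

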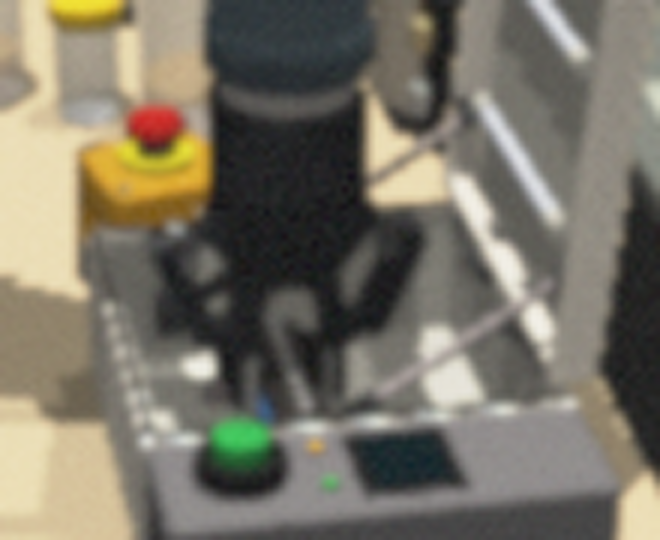

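```bash
python3 -m handwheel '[{"offset":[0,0,-0.001],"spin":0,"grip":1},{"offset":[0,0,-0.001],"spin":0,"grip":1},{"offset":[0,0,-0.001],"spin":0,"grip":1},{"offset":[0,0,-0.001],"spin":0,"grip":1},{"offset":[0,0,-0.02],"spin":0,"grip":1},{"offset":[0,0,-0.06],"spin":0,"grip":1},{"offset":[0,0,-0.12],"spin":0,"grip":1},{"offset":[0,-0.03,-0.18],"spin":0,"grip":1},{"offset":[0,-0.08,-0.24],"spin":10,"grip":1},{"offset":[0,-0.13,-0.28],"spin":20,"grip":1},{"offset":[0,-0.18,-0.28],"spin":30,"grip":1},{"offset":[0,-0.22,-0.28],"spin":40,"grip":1},{"offset":[0,-0.22,-0.28],"spin":50,"grip":1},{"offset":[0,-0.22,-0.28],"spin":60,"grip":1},{"offset":[0,-0.22,-0.28],"spin":70,"grip":1},{"offset":[0,-0.22,-0.28],"spin":80,"grip":1},{"offset":[0,-0.22,-0.28],"spin":90,"grip":1}]'
cat > s10.py <<'E'
from ovc import *
for n in ("side","top"):
    p=cams.camera(n); cv2.imwrite(f"pics/{n}10.png",p["color"][:,:,::-1])
    for t in ["lid_handle","cassette_mid"]: print(n,t,[(np.round(d["uv"],1),round(d["confidence"],2)) for d in landmark_of(p,t)[:3]])
overc("pics/top10.png","top",np.array([.5597,-.0195]),-.07,(220,100,340,260),4,"pics/ov10.png",.024)
overc("pics/side10.png","side",np.array([.5597,-.0195]),-.07,(230,105,330,245),4,"pics/ov10s.png",.024)
cv2.imwrite("pics/top10z.png",cv2.resize(cv2.imread("pics/top10.png")[165:240,230:320],None,fx=8,fy=8,interpolation=cv2.INTER_CUBIC))
a=cv2.imread("pics/ov10.png");b=cv2.imread("pics/ov10s.png");h=min(len(a),len(b));cv2.imwrite("pics/c10.png",np.hstack([a[:h,:390],b[:h]])[:600,:800])
E
python3 s10.py
```

```text
time_s: 16.32
eef_pos: [0.3393, -0.004, 0.4808]
eef_rot: [0.0, 0.999, -0.038, 0.001]
wrist_force: [-0.1, 0.3, -0.2]
opening: 0.997
side lid_handle [(array([320.8, 119.8]), 0.57)]
side cassette_mid [(array([272.7, 217. ]), 0.77)]
top lid_handle [(array([276.3, 120. ]), 0.89), (array([278.8, 203.2]), 0.73)]
top cassette_mid [(array([278.8, 202.2]), 0.94)]
```

View pics/c10.png

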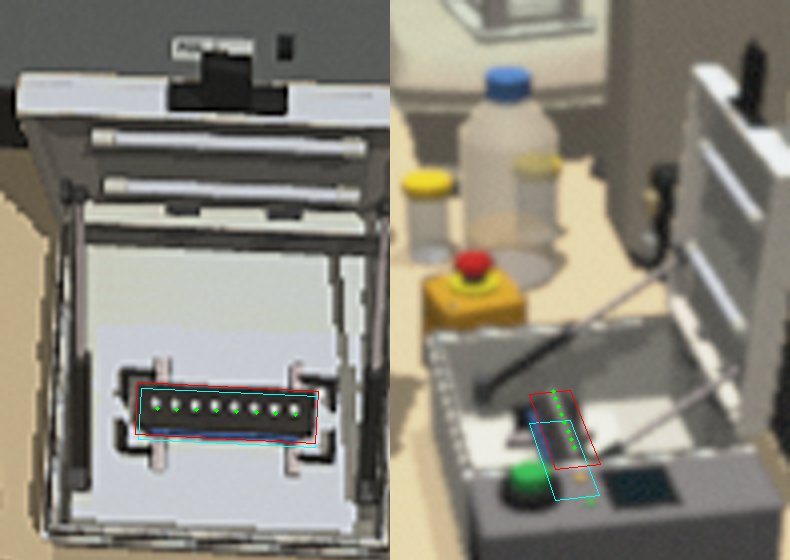

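View pics/top10z.png

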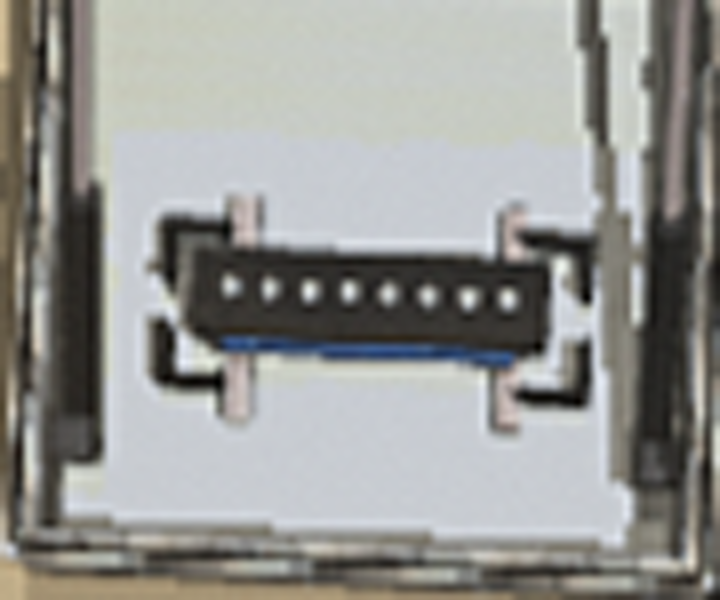

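```bash
python3 - <<'E'
from look import *
print(tri((320.8,119.8),(276.3,120)), proj("side",(.689,-.030,.314)),proj("top",(.689,-.030,.314)))
go((0.689,-0.030,0.37),-.07)
go((0.689,-0.030,0.314),-.07)
cv2.imwrite("pics/hz.png",np.hstack([cv2.resize(cv2.imread("pics/top10.png")[95:145,240:310],(560,400),interpolation=cv2.INTER_CUBIC),cv2.resize(cv2.imread("pics/side10.png")[105:145,310:334],(240,400),interpolation=cv2.INTER_CUBIC)]))
E
```

```text
[ 0.68607672 -0.02999112  0.31973792] [321.12173845 121.93188038] [276.5139279  118.75172186]
off [ 0.3504  0.002  -0.0444] spin 0.11 cur th -0.068
off [0.3504 0.002  0.0116] spin 0.11 cur th -0.068
```

View pics/hz.png

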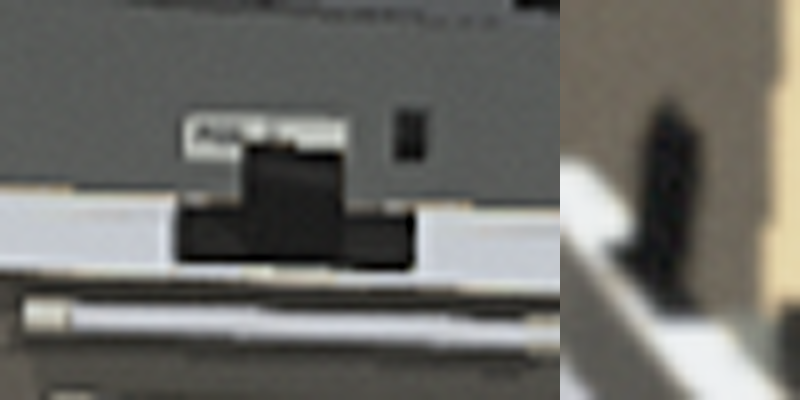

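```bash
python3 -m handwheel '[{"offset":[0.03,0.002,-0.045],"spin":0,"grip":1},{"offset":[0.08,0.002,-0.055],"spin":0,"grip":1},{"offset":[0.14,0.002,-0.055],"spin":0,"grip":1},{"offset":[0.2,0.002,-0.055],"spin":0,"grip":1},{"offset":[0.26,0.002,-0.055],"spin":0,"grip":1},{"offset":[0.31,0.002,-0.055],"spin":0,"grip":1},{"offset":[0.34,0.002,-0.055],"spin":0,"grip":1},{"offset":[0.35,0.002,-0.055],"spin":0,"grip":1},{"offset":[0.35,0.002,-0.055],"spin":0,"grip":1},{"offset":[0.35,0.002,-0.055],"spin":0,"grip":1}]'
python3 - <<'E'
from look import *
go((0.689,-0.030,0.314),-.07)
for n in ("side","top"):
    p=cams.camera(n); cv2.imwrite(f"pics/{n}11.png",p["color"][:,:,::-1])
cv2.imwrite("pics/c11.png",np.hstack([cv2.resize(cv2.imread("pics/side11.png")[60:220,230:390],(400,400),interpolation=cv2.INTER_CUBIC),cv2.resize(cv2.imread("pics/top11.png")[40:200,200:360],(400,400),interpolation=cv2.INTER_CUBIC)]))
E
```

```text
time_s: 17.88
eef_pos: [0.6879, -0.0308, 0.5353]
eef_rot: [0.0, 0.999, -0.035, 0.0]
wrist_force: [-0.1, -0.7, -0.5]
opening: 0.998
off [ 0.001  -0.0009  0.0666] spin -0.02 cur th -0.07
```

View pics/c11.png

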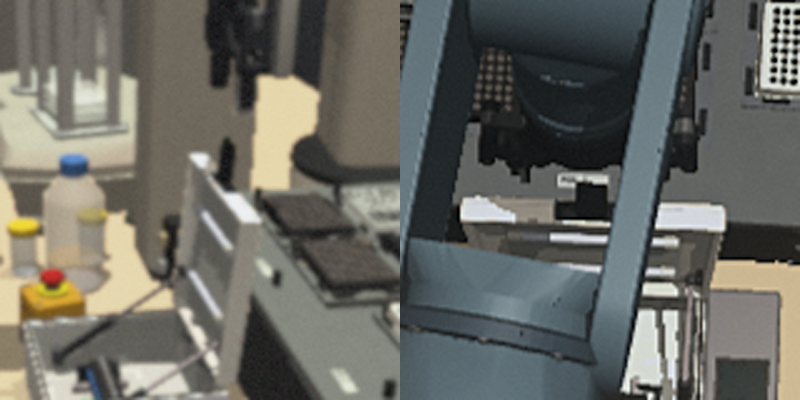

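```bash
python3 -m handwheel '[{"offset":[0.001,-0.001,0.03],"spin":0,"grip":1},{"offset":[0.001,-0.001,0.055],"spin":0,"grip":1},{"offset":[0.001,-0.001,0.067],"spin":0,"grip":1},{"offset":[0.001,-0.001,0.067],"spin":0,"grip":1},{"offset":[0.001,-0.001,0.067],"spin":0,"grip":0},{"offset":[0.001,-0.001,0.067],"spin":0,"grip":0},{"offset":[0.001,-0.001,0.067],"spin":0,"grip":0},{"offset":[0.001,-0.001,0.067],"spin":0,"grip":0},{"offset":[0.001,-0.001,0.067],"spin":0,"grip":0},{"offset":[0.001,-0.001,0.067],"spin":0,"grip":0},{"offset":[0.001,-0.001,0.067],"spin":0,"grip":0}]'
python3 - <<'E'
from look import *
a=.029
for f in np.arange(1.6,-.01,-.1): print(round(f,2), round(.225*(np.cos(1.679)-np.cos(f+a)),3), round(.225*(np.sin(1.679)-np.sin(f+a)),3))
E
```

```text
time_s: 19.35
eef_pos: [0.6899, -0.0298, 0.4684]
eef_rot: [-0.0, 0.999, -0.035, 0.001]
wrist_force: [-0.6, 3.1, 5.6]
opening: 0.27
1.6 -0.011 -0.001
1.5 -0.034 -0.001
1.4 -0.056 0.001
1.3 -0.078 0.005
1.2 -0.1 0.012
1.1 -0.121 0.02
1.0 -0.14 0.031
0.9 -0.159 0.043
0.8 -0.176 0.058
0.7 -0.192 0.074
0.6 -0.206 0.091
0.5 -0.219 0.11
0.4 -0.229 0.13
0.3 -0.237 0.151
0.2 -0.243 0.173
0.1 -0.247 0.195
-0.0 -0.249 0.217
```

```bash
python3 -m handwheel '[{"offset":[-0.006,0,-0.001],"spin":0,"grip":0},{"offset":[-0.017,0,-0.001],"spin":0,"grip":0},{"offset":[-0.034,0,-0.001],"spin":0,"grip":0},{"offset":[-0.056,0,0.001],"spin":0,"grip":0},{"offset":[-0.078,0,0.005],"spin":0,"grip":0},{"offset":[-0.1,0,0.012],"spin":0,"grip":0},{"offset":[-0.121,0,0.02],"spin":0,"grip":0},{"offset":[-0.14,0,0.031],"spin":0,"grip":0},{"offset":[-0.159,0,0.043],"spin":0,"grip":0},{"offset":[-0.176,0,0.058],"spin":0,"grip":0},{"offset":[-0.192,0,0.074],"spin":0,"grip":0},{"offset":[-0.206,0,0.091],"spin":0,"grip":0},{"offset":[-0.219,0,0.11],"spin":0,"grip":0},{"offset":[-0.229,0,0.13],"spin":0,"grip":0},{"offset":[-0.237,0,0.151],"spin":0,"grip":0},{"offset":[-0.243,0,0.173],"spin":0,"grip":0},{"offset":[-0.245,0,0.184],"spin":0,"grip":0},{"offset":[-0.247,0,0.195],"spin":0,"grip":0},{"offset":[-0.247,0,0.195],"spin":0,"grip":0}]'
python3 - <<'E'
from look import *
p=cams.camera("side"); cv2.imwrite("pics/c12.png",cv2.resize(p["color"][130:260,185:345,::-1],None,fx=4,fy=4,interpolation=cv2.INTER_CUBIC))
E
```

```text
time_s: 21.72
eef_pos: [0.4428, -0.0128, 0.2719]
eef_rot: [0.0, 0.999, -0.035, -0.001]
wrist_force: [-4.9, -2.2, 0.1]
opening: 0.269
```

View pics/c12.png

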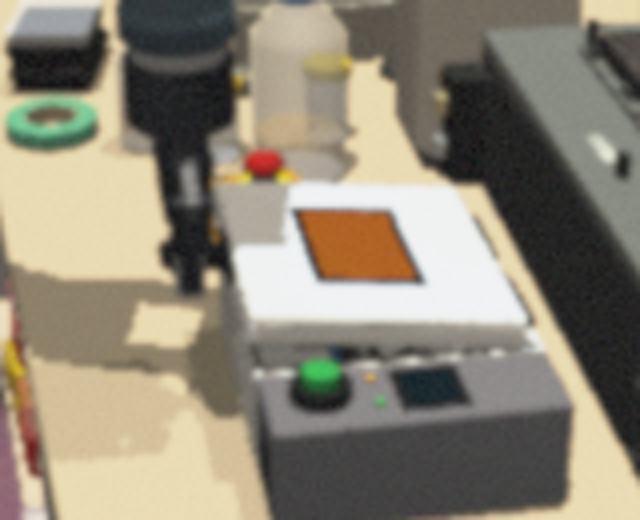

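```bash
python3 -m handwheel '[{"offset":[0,0,0.007],"spin":0,"grip":0},{"offset":[-0.001,0,0.014],"spin":0,"grip":0},{"offset":[-0.002,0,0.02],"spin":0,"grip":0},{"offset":[-0.002,0,0.02],"spin":0,"grip":0},{"offset":[-0.002,0,0.02],"spin":0,"grip":1},{"offset":[-0.002,0,0.02],"spin":0,"grip":1},{"offset":[-0.002,0,0.02],"spin":0,"grip":1},{"offset":[-0.002,0,0.02],"spin":0,"grip":1},{"offset":[-0.002,0,0.02],"spin":0,"grip":1},{"offset":[-0.002,0,-0.02],"spin":0,"grip":1},{"offset":[-0.01,0,-0.07],"spin":0,"grip":1},{"offset":[-0.03,0,-0.11],"spin":0,"grip":0},{"offset":[-0.07,0,-0.11],"spin":0,"grip":0},{"offset":[-0.1,0,-0.11],"spin":0,"grip":0},{"offset":[-0.1,0,-0.11],"spin":0,"grip":0},{"offset":[-0.1,0,-0.11],"spin":0,"grip":0}]'
python3 - <<'E'
from look import *
for n in ("side","top"):
    p=cams.camera(n); cv2.imwrite(f"pics/{n}13.png",p["color"][:,:,::-1])
    print([(np.round(d["uv"],1),round(d["confidence"],2)) for d in landmark_of(p,"start_top")[:3]])
cv2.imwrite("pics/c13.png",np.hstack([cv2.resize(cv2.imread("pics/side13.png")[145:265,225:345],(400,400),interpolation=cv2.INTER_CUBIC),cv2.resize(cv2.imread("pics/top13.png")[140:260,240:360],(400,400),interpolation=cv2.INTER_CUBIC)]))
E
```

```text
time_s: 23.78
eef_pos: [0.3441, -0.0056, 0.383]
eef_rot: [0.0, 0.999, -0.036, 0.001]
wrist_force: [0.5, 0.0, -0.2]
opening: 0.001
[(array([266.9, 219.4]), 0.46)]
[(array([336.6, 226.1]), 0.67)]
```

View pics/c13.png

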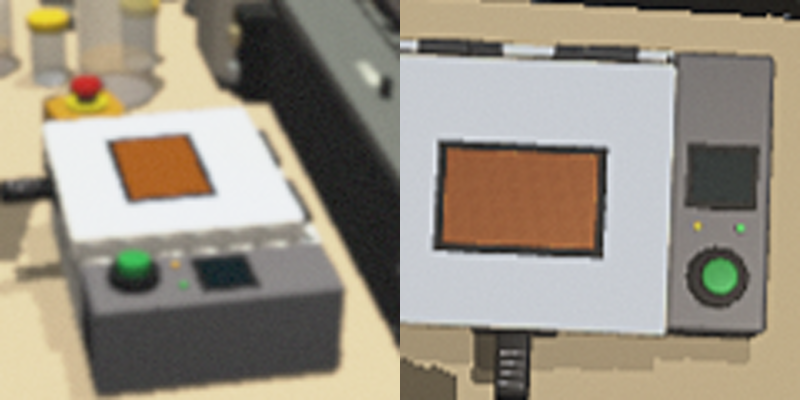

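```bash
python3 - <<'E'
from look import *
a=cv2.imread("pics/side13.png")[160:260,235:330].astype(int); b=cv2.imread("pics/side0.png")[160:260,235:330].astype(int)
print("diff vs start",abs(a-b).mean(), (abs(a-b).max(2)>60).sum())
X=tri((264.85,222.05),(335.65,222.45)); print(X)
go((X[0],X[1],X[2]+.0183+.02),-.07)
go((X[0],X[1],X[2]+.0183),-.07)
E
```

```text
diff vs start 5.714631578947368 2
[ 0.50315015 -0.1570455   0.10458423]
off [0.1693 0.1398 0.0849] spin -0.04 cur th -0.071
off [0.1693 0.1398 0.1049] spin -0.04 cur th -0.071
```

The picture matches the one from before the lid was opened (2 pixels differ), so the lid is shut. Now I move above the button.

```bash
python3 -m handwheel '[{"offset":[0.04,0.04,0],"spin":0,"grip":0},{"offset":[0.08,0.08,0],"spin":0,"grip":0},{"offset":[0.13,0.11,0.01],"spin":0,"grip":0},{"offset":[0.16,0.14,0.04],"spin":0,"grip":0},{"offset":[0.169,0.14,0.07],"spin":0,"grip":0},{"offset":[0.169,0.14,0.085],"spin":0,"grip":0},{"offset":[0.169,0.14,0.085],"spin":0,"grip":0},{"offset":[0.169,0.14,0.085],"spin":0,"grip":0}]'
python3 - <<'E'
from look import *
for n in ("side","top"):
    p=cams.camera(n); cv2.imwrite(f"pics/{n}14.png",p["color"][:,:,::-1])
cv2.imwrite("pics/c14.png",np.hstack([cv2.resize(cv2.imread("pics/side14.png")[165:245,225:305],(400,400),interpolation=cv2.INTER_CUBIC),cv2.resize(cv2.imread("pics/top14.png")[140:260,260:380],(400,400),interpolation=cv2.INTER_CUBIC)]))
E
```

```text
time_s: 24.98
eef_pos: [0.5025, -0.1569, 0.2988]
eef_rot: [0.0, 0.999, -0.035, 0.001]
wrist_force: [-0.8, -0.1, -0.1]
opening: 0.004
```

View pics/c14.png

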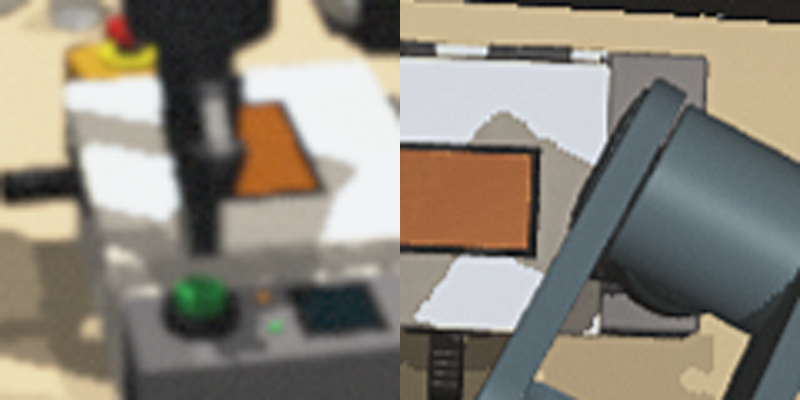

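```bash
python3 -m handwheel '[{"offset":[0,0,0.01],"spin":0,"grip":0},{"offset":[0,0,0.018],"spin":0,"grip":0},{"offset":[0,0,0.022],"spin":0,"grip":0},{"offset":[0,0,0.022],"spin":0,"grip":0}]'

```

```text
time_s: 25.58
eef_pos: [0.5024, -0.1571, 0.2756]
eef_rot: [-0.0, 0.999, -0.035, -0.0]
wrist_force: [-0.1, 0.6, 4.5]
opening: -0.003
```

```bash
python3 -m handwheel '[{"offset":[0,0,0.002],"spin":0,"grip":0},{"offset":[0,0,0.002],"spin":0,"grip":0}]'; python3 -m handwheel '[{"offset":[0,0,0.002],"spin":0,"grip":0},{"offset":[0,0,0.002],"spin":0,"grip":0}]'
```

```text
time_s: 25.82
eef_pos: [0.5024, -0.1571, 0.2744]
eef_rot: [-0.0, 0.999, -0.035, -0.0]
wrist_force: [-3.2, 2.2, 8.6]
opening: 0.007
time_s: 26.08
eef_pos: [0.5025, -0.1571, 0.2741]
eef_rot: [0.0, 0.999, -0.035, -0.0]
wrist_force: [-9.4, 5.1, 24.6]
opening: -0.005
```

```bash
python3 - <<'E'
from look import *
print(ctrl.get_obs()["torque"])
p=cams.camera("side")
a=p["color"][190:240,245:300,::-1]; b=cv2.imread("pics/side13.png")[190:240,245:300]
cv2.imwrite("pics/c15.png",np.hstack([cv2.resize(x,(385,350),interpolation=cv2.INTER_CUBIC) for x in (b,a)]))
E
```

```text
[0.83519882 1.61785602 0.02635199]
```

View pics/c15.png

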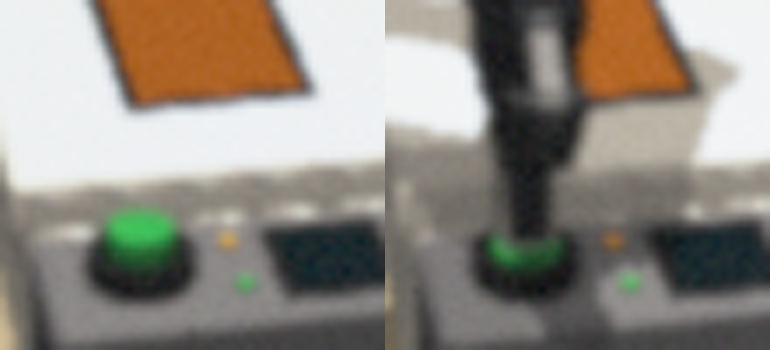

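The button is visibly down under the fingertips. The force rose from 4.5 N to a stiff 24.6 N with almost no further travel, so it is right in. Now I retract.

```bash
python3 -m handwheel '[{"offset":[0,0,-0.01],"spin":0,"grip":0},{"offset":[0,0,-0.05],"spin":0,"grip":0},{"offset":[0,0,-0.11],"spin":0,"grip":0},{"offset":[-0.05,0,-0.15],"spin":0,"grip":0},{"offset":[-0.1,0,-0.15],"spin":0,"grip":0},{"offset":[-0.15,0,-0.15],"spin":0,"grip":0},{"offset":[-0.15,0,-0.15],"spin":0,"grip":0},{"offset":[-0.15,0,-0.15],"spin":0,"grip":0}]'
python3 - <<'E'
from look import *
for n in ("side","top"):
    p=cams.camera(n); cv2.imwrite(f"pics/{n}16.png",p["color"][:,:,::-1])
    print([(np.round(d["uv"],1),round(d["confidence"],2)) for d in landmark_of(p,"well_plate")[:2]])
a=cv2.imread("pics/side16.png")[160:260,235:330].astype(int); b=cv2.imread("pics/side0.png")[160:260,235:330].astype(int)
print("diff vs start",abs(a-b).mean(), (abs(a-b).max(2)>60).sum())
cv2.imwrite("pics/c16.png",np.hstack([cv2.resize(cv2.imread("pics/side16.png"),(400,300)),cv2.resize(cv2.imread("pics/top16.png"),(400,300))]))
E
```

```text
time_s: 27.12
eef_pos: [0.353, -0.1467, 0.422]
eef_rot: [0.0, 0.999, -0.036, 0.001]
wrist_force: [0.8, -0.1, -0.7]
opening: -0.003
[(array([255.1, 313. ]), 0.95)]
[(array([416.9, 249.9]), 0.83)]
diff vs start 6.460070175438596 202
```

View pics/c16.png

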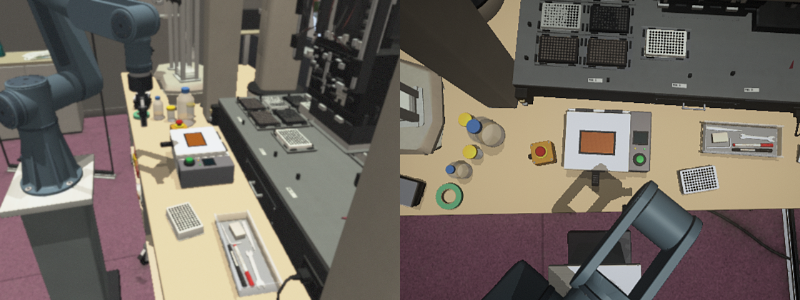

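```bash
python3 -c "
from bench import ctrl
print(ctrl.hand_in())"
```

```text
the job is handed in; nothing more can be done
None
```

The UV cycle is done and handed in, at about 27 s of the 66 s allowed.

**What I did:**
1. I raised the lid by its handle to about 0.9 rad and let go; the struts took it fully open.
2. I picked up the cassette, set it nozzles up on the rails between the four guides and released it.
3. I pulled the lid shut by the handle.
4. I pressed the start button with the closed fingers and backed the arm away.

**What the checks showed:**
- **Cassette:** The rails took its weight at the expected height. The top view showed it inside all four guides and in line with them, within about 2 mm of where I aimed. I did not see it again after the lid closed.
- **Lid:** After closing, the side picture differed from the starting one by only 2 pixels. The last picture differed by 202 pixels, which I put down to the arm's shadow but did not confirm.
- **Button:** It was visibly down, and the force climbed to 24.6 N with almost no further travel. Part of that force was sideways, up to 9 N. I judged its full travel from this, as there was no direct reading.
- **Well plate:** The top view shows it where it was. The side view's network put it 3.5 pixels off its first, less confident reading.

**Disagreements:**
- The network's first cradle position was about 7 mm off what I measured in the picture; I used my measurement.
- The cassette was turned about 0.49 rad, more than the 0.4 stated.

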